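# Fit the feed bowl to the bench seed counter

### The arm

A 6-joint arm with a two-finger parallel gripper is mounted at the origin on the work surface. World frame = base frame: x ahead of the robot, y to its left, z up, the work surface at z = 0. Lengths are in m, angles in rad, forces in N, time in s.
With the tool pointing down it reaches from about 0.325 to 0.85 m from the base axis. Payload 15.5 kg.
Tool frame: the origin (TCP) lies at the very end of the fingers, on their centre line; the grasp point (between the pads) lies 19 mm behind it; z points along the fingers, y is the direction in which the jaws open and shut (so a half turn about z gives the same grasp; the last joint's range is limited). The gripper opens to 91 mm and grips with 3 to 60 N. Pads are 32 mm wide; open, the fingers measure 118 mm over their backs; the gripper's body (76 mm by 178 mm) begins 60 mm behind the grasp point.
Start: joints at [-1.274, 0.494, 1.345, -0, 1.302, -0.096], TCP at [0.239, -0.578, 0.214] pointing down, gripper open.
Joint ranges: [-2.91, 2.91], [-0.82, 2.16], [0.22, 2.67], [-1.22, 4.37], [0.12, 2.79], [-3.08, 3.08]. Speed limits (rad/s): [1.89, 1.89, 2.57, 3.01, 3.01, 3.01].

### API

Orientations are given as [roll, pitch, yaw] about the fixed x, y, z axes, in that order (R = Rz(yaw) Ry(pitch) Rx(roll)).
In Python, from rig import manip gives the robot as it stands. Calls block until the motion is done:
- manip.move_ptp(position, orientation): joint-space move of the TCP to a pose.
- manip.movel(position, orientation=None, vel=0.15, max_force=None): straight line of the TCP; orientation=None keeps the orientation; vel is the mean speed in m/s. With max_force (N) it stops when the force on the tool has changed by that much, and returns True; else False.
- manip.set_joints(angles): joint-space move.
- manip.release() and manip.clamp(): open the fingers fully, or close them until they stop; the grip force is fixed at half the most.
- manip.dwell(seconds).
- manip.ik(position, orientation): joint angles nearest the present ones, or None.
- manip.read_state(): the state.
- manip.grab_frame(name): name is "scene" or "top"; returns a dict with "image" (480x640x3 uint8, red, green, blue), "fx", "fy", "cx", "cy" (pixels), "rvec" (rotation vector, rad) and "tvec" (3), from world to camera coordinates, as OpenCV has them. Camera axes: x right, y down, z forward; pixel columns grow to the right and rows downward; lengths in m; the calibration is good to about 2 mm. A picture is of the moment at which its call begins. There is no depth.
A pose or a line that the arm cannot do raises manip.Unreachable and nothing moves.
- manip.finish_job(): hands the job in, once; it reports no verdict.
Trained networks look in the newest picture that a camera, given by its name, has taken for a name from the list of things; names that differ only in an ending like _2 or _b are one class to them, and where a whole thing is asked for, a point or a joint stands for the part that bears it (a point fixed in the world has none). Each returns a list of dicts, best first, with "conf" (0 to 1); they miss things now and then, are a little off and sometimes report something else, mostly with a low value. They report only what shows in the picture. A call takes as long as a camera call. They do not tell look-alikes from the thing itself.
- manip.find_in(camera, target): "point" ([x, y, z] in m, in the coordinates of the camera as it stood for that picture, good to about 4 mm: the middle of the surface that is visible of it).
- manip.trace(camera, target): "pixels" (480x640 bool, what is visible of it).
- manip.spot_point(camera, target): "point" ([x, y, z] in m, in the coordinates of the camera as it stood for that picture, good to about 4 mm: a listed point, or the origin of a listed thing).
The state is a dict: "t": time; "joints": joint angles; "joint_vel": joint speeds; "joint_efforts": joint torques, N m; "tool_pos": TCP position; "orientation": TCP orientation; "ft_force": force on the tool from outside, world axes, zero at the start; "moment": the same for the moment, N m; "width": finger opening in m.
Only numpy, scipy, OpenCV 4.12 (cv2) and the standard library are available. Lean on these libraries where they do the work, as an engineer would, in place of code of your own. Each camera call takes 0.05 s, during which the arm holds its last target. There are 200 camera calls.

### The job

Fit the white feed bowl, the top one of the nested pile, to the bench seed counter: grip it by its centre boss, lift it straight up off the pile, set its keyed shaft into the counter's drive hub, turn it until the key slips into the keyway, and push on until the bowl's floor sits fully home on the hub. A spring pin in the hub pushes back, so finish still gripping the boss and pressing the bowl fully home - do not let go - so that the clamp screw can be tightened. Leave the other two bowls in their pile and everything else on the bench where it stands.

Things in the scene. Friction and masses are not known exactly. Their poses are not given: they have to be found in the camera images.
- top_bowl: White round feed bowl, top of the pile, 320 g give or take a fifth: 180 mm across the rim, which is 48 mm above the origin; floor 146 mm across, 4 mm thick. Origin: centre of the floor's underside, the face that seats on the hub; z up, out of the bowl. Orange stripe on its +x side (rim, floor, boss), over the key below.
- top_bowl_boss (a point): Point on the white bowl's axis, 26 mm above its origin, at gripping height in the centre boss. The boss: eight-sided, hollow, 44 mm across opposite flats, top 40 mm above the bowl's origin (36 mm above the inner floor), bore 36 mm. Flats face the bowl's +x and every 45 degrees from it, so it can be gripped at 0, 45, 90 or 135 degrees to x.
- top_bowl_key (a point): Lower end of the key under the white bowl: 17 mm below the bowl's origin, 12.5 mm from the axis towards the bowl's +x. Key: 6 mm wide, out to 15 mm from the axis, reaching up to the floor. The shaft: steel, 20 mm in diameter, down to 34 mm below the origin; plain and round below the key, the last 5 mm tapered to 13 mm.
- middle_bowl: Blue bowl of the same shape and axes, second in the pile, 40 mm below the white one, whose floor rests on the top of this bowl's boss and whose shaft stands in its bore (3 mm of room round the key). To be left in the pile.
- bottom_bowl: Yellow bowl of the same shape, lowest in the pile, 40 mm below the blue one. To be left in the pile.
- bowl_stand: Fixed wooden storage stand under the pile, 150 mm across the foot, 46 mm high; origin on the bench, in its axis.
- seed_counter: Fixed white seed counter, housing 240 x 220 mm, aluminium deck at 90 mm height, green control panel at its -x side. A grey sensor head stands at its +y side: 50 mm wide, 160 mm high, its inner face 110 mm from the hub axis. Origin on the bench, under the hub axis.
- drive_hub: Steel drive hub on the counter's deck, 52 mm across, 42 mm tall. It does not turn (held by its gearbox) but stands at another angle each time. Origin on its axis at deck level, z up. The round bore, 21.6 mm, and the keyway on its +x side run all the way down. Two clamp ears with a screw stand out at -x, below the top face.
- hub_mouth (a point): Centre of the hub's top face, 42 mm above the hub's origin: where the bowl's origin lies when fully home; axes as the hub's. With the key resting on the top face the bowl's origin is 17 mm above this point.
- hub_keyway (a point): Top of the keyway, 12.5 mm from the hub's axis towards its +x; keyway 8 mm wide, reaching 16.8 mm from the axis; an orange mark on the top face lies just outside it. The key goes in when the bowl's x axis points the same way as the hub's, within about 5 degrees.
- lift_pin (a joint): Spring-loaded brass lift pin, 14 mm in diameter, in the middle of the hub's bore; value in m: 0 when up (its top 26 mm below the hub's top face), 0.008 when the bowl is fully home. It pushes up with 4 N at 0 and 10 N at 0.008, so a bowl that is not held down is lifted off its seat.
- hex_key: T-handled hex key with a red grip, 140 mm long, lying on the bench between pile and counter, for the clamp screw. Leave alone. Origin about mid-length, on the bench.
- seed_jar: Amber seed jar, 60 mm across, 100 mm tall. Leave alone. Origin under its centre.
- seed_tub: Pale green seed tub with a white lid, 108 mm across, 86 mm tall. Leave alone. Origin under its centre.
- clay_pot: Empty terracotta pot, 104 mm across, 88 mm tall. Leave alone. Origin under its centre.
- seed_scoop: Aluminium seed scoop with a wooden handle, 180 mm long, lying. Leave alone. Origin at the middle of the scoop's pan, on the bench.
- dust_brush: Hand brush, 200 mm long, lying. Leave alone. Origin on the bench under it.
Things that resemble listed ones, but are neither listed nor needed, are in the scene too. What is shaped like the top_bowl but pink or red is not meant.

How it is judged:
By the outcome, as a careful person would: the job done as asked, in the order asked, and still so for the second after the job is handed in, while the arm keeps its last pose, push and grip.
It also fails if it takes over 54 s, if anything falls off the work surface, if the arm or the gripper's body presses on something with over 40 N, if the wrist force passes 120 N, or if a joint passes its speed limit or range.

## Working session

There is one attempt and no reset: what is moved stays moved. The work goes in short steps, each a Python script; the robot and the scene stay as the last script left them, time stands still between calls to the robot, and variables do not carry over. Pictures are saved under pics/ and viewed, about 8 in all and at most 12, crops included, and the job is handed in when it is done.

```bash
ls; mkdir -p pics; cat > h.py <<'E'
import numpy as np, cv2
from rig import manip
def snap(c,save=None):
    f=manip.grab_frame(c)
    if save: cv2.imwrite('pics/'+save,f['image'][:,:,::-1])
    return f
def RT(f): return cv2.Rodrigues(np.array(f['rvec'],float))[0],np.array(f['tvec'],float).reshape(3)
def toW(f,p):
    R,t=RT(f); return R.T@(np.array(p)-t)
def ray(f,u,v,z):
    R,t=RT(f); d=R.T@np.array([(u-f['cx'])/f['fx'],(v-f['cy'])/f['fy'],1]); c=-R.T@t
    return c+d*(z-c[2])/d[2]
def proj(f,p):
    R,t=RT(f); q=R@np.array(p)+t; return np.array([f['fx']*q[0]/q[2]+f['cx'],f['fy']*q[1]/q[2]+f['cy']])
E
python3 - <<'E'
from h import *
np.set_printoptions(precision=4,suppress=True)
for c in ['scene','top']:
    f=snap(c,c+'0.png'); R,t=RT(f); print(c,-R.T@t,f['fx'])
    for n in ['top_bowl','top_bowl_boss','top_bowl_key','drive_hub','hub_mouth','hub_keyway','seed_counter','bowl_stand','hex_key']:
        print(n,[(toW(f,d['point']),round(d['conf'],2)) for d in manip.spot_point(c,n)])
print(manip.read_state())
E
```

```text
pics
scene [ 1.0067 -0.6541  1.1778] 577.1930421740861
top_bowl [(array([0.2618, 0.2782, 0.0339]), 0.91), (array([ 0.527 , -0.1742,  0.1272]), 0.87), (array([ 0.2725, -0.234 ,  0.0355]), 0.63)]
top_bowl_boss [(array([ 0.2726, -0.2337,  0.06  ]), 0.95), (array([0.2634, 0.2755, 0.0628]), 0.83), (array([ 0.5248, -0.1769,  0.1507]), 0.71), (array([ 0.7493,  0.014 , -0.0011]), 0.29)]
top_bowl_key [(array([ 0.5417, -0.1688,  0.1088]), 0.77), (array([ 0.2604, -0.2332,  0.0203]), 0.74), (array([0.5353, 0.213 , 0.0946]), 0.7), (array([0.2605, 0.2886, 0.0177]), 0.64), (array([0.5437, 0.2176, 0.003 ]), 0.36)]
drive_hub [(array([0.536 , 0.214 , 0.0926]), 0.94)]
hub_mouth [(array([0.5364, 0.2144, 0.1316]), 0.93)]
hub_keyway [(array([0.5476, 0.2053, 0.1327]), 0.95)]
seed_counter [(array([0.5432, 0.2163, 0.0042]), 0.64)]
bowl_stand [(array([ 0.5441, -0.1691,  0.1094]), 0.45)]
hex_key [(array([0.5484, 0.2049, 0.1319]), 0.43)]
top [0.2885 0.0064 1.6278] 608.6154710115677
top_bowl [(array([ 0.5273, -0.1794,  0.1254]), 0.89), (array([0.2633, 0.2776, 0.0348]), 0.88)]
top_bowl_boss [(array([ 0.5297, -0.1
[... 334 characters left out ...]
6, 0.1306]), 0.89)]
hub_keyway [(array([0.5494, 0.213 , 0.1308]), 0.72), (array([ 0.5573,  0.465 , -0.0038]), 0.17)]
seed_counter [(array([ 0.5374,  0.2178, -0.0068]), 0.61)]
bowl_stand []
hex_key [(array([ 0.4641, -0.0004, -0.0025]), 0.8)]
{'t': 1.0, 'joints': array([-1.2745,  0.4936,  1.3455, -0.    ,  1.3025, -0.0955]), 'joint_vel': array([ 0.0027, -0.0006, -0.0005, -0.0006,  0.0001,  0.0009]), 'joint_efforts': array([ -0.0007, -87.8698, -38.2268,   0.0709,   0.0439,  -0.    ]), 'tool_pos': array([ 0.2387, -0.5776,  0.2139]), 'orientation': array([3.1416, 0.    , 0.3918]), 'ft_force': array([0.267 , 0.1344, 0.2334]), 'moment': array([0.0328, 0.0171, 0.0429]), 'width': 0.09106675155569952}
```

```bash
python3 - <<'E'
from h import *
a=cv2.imread('pics/scene0.png');b=cv2.imread('pics/top0.png')
F={c:snap(c) for c in('scene','top')}
rows=[]
for p,w in(([.528,-.177,.15],40),([.538,.2145,.132],20)):
    r=[]
    for c,im in(('scene',a),('top',b)):
        ww=w*(1 if c=='top' else 1.3)
        u=proj(F[c],p);print(c,p,u);x,y=np.round(u).astype(int);ww=int(ww)
        r.append(cv2.resize(im[y-ww:y+ww,x-ww:x+ww],(300,300),interpolation=cv2.INTER_CUBIC))
    rows.append(np.hstack(r))
cv2.imwrite('pics/crops0.png',np.vstack(rows))
E
```

```text
scene [0.528, -0.177, 0.15] [275.65452393 282.26803835]
top [0.528, -0.177, 0.15] [385.34008798 236.53471073]
scene [0.538, 0.2145, 0.132] [377.19568652 178.17057828]
top [0.538, 0.2145, 0.132] [227.18470001 234.58394308]
```

View pics/scene0.png

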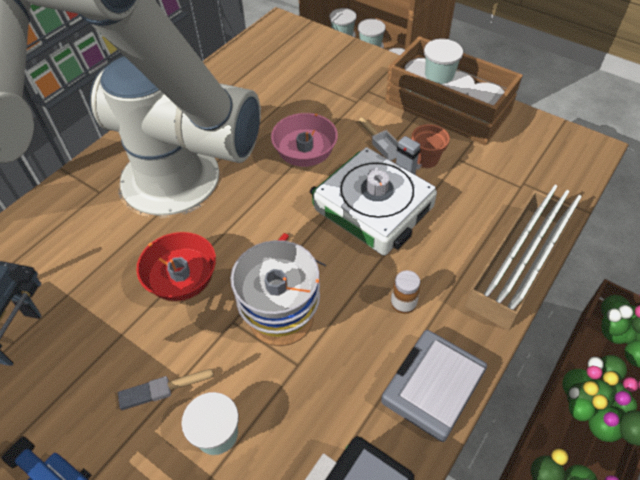

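View pics/top0.png

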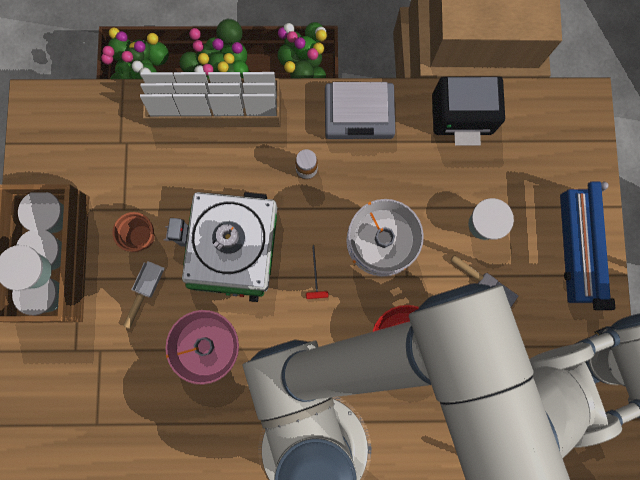

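View pics/crops0.png

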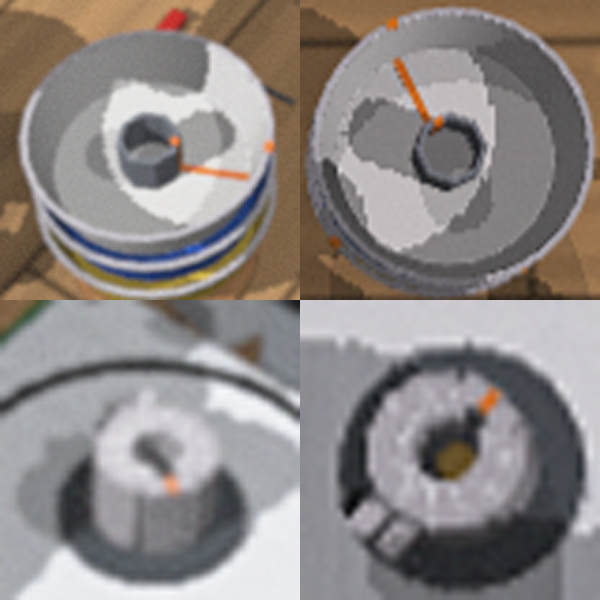

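```bash
cat > meas.py <<'E'
from h import *
from scipy.optimize import minimize
np.set_printoptions(precision=4,suppress=True)
th=np.linspace(0,2*np.pi,60)
def sil(f,x,y,rings):
    P=np.array([proj(f,[x+r*np.cos(t),y+r*np.sin(t),z]) for r,z in rings for t in th])
    m=np.zeros((480*4,640*4),np.uint8)
    cv2.fillConvexPoly(m,cv2.convexHull(np.round(P*4+1.5).astype(np.int32)),1)
    return cv2.resize(m.astype(np.float32),(640,480),interpolation=cv2.INTER_AREA)
def fit(f,mask,x0,rings):
    def c(p):
        s=sil(f,*p,rings); return -np.minimum(s,mask).sum()/np.maximum(s,mask).sum()
    r=minimize(c,x0,method='Nelder-Mead',options=dict(initial_simplex=[np.array(x0)+d for d in([0,0],[.006,0],[0,.006])],xatol=2e-4,fatol=1e-4,maxiter=60))
    return r.x,-r.fun
def orange(f): 
    h=cv2.cvtColor(f['image'],cv2.COLOR_RGB2HSV); return cv2.inRange(h,(5,140,150),(20,255,255))>0
E
python3 - <<'E'
from meas import *
for c in('scene','top'):
    f=snap(c); m=orange(f)
    for n,p,rings in(('drive_hub',[.538,.2145],[(.026,.09),(.026,.132)]),('top_bowl',[.528,-.177],[(.09,.174),(.073,.126)])):
        best=max(manip.trace(c,n),key=lambda d:d['pixels'][tuple(np.round(proj(f,[*p,rings[1][1]])).astype(int)[::-1])]+d['conf']*.1)
        M=best['pixels'].astype(np.float32)
        print(c,n,M.sum(),fit(f,M,p,rings))
    yy,xx=np.nonzero(m)
    for u,v in zip(xx,yy):
        for nm,z,q,R in(('bowl',.13,[.528,-.177],.075),('rim',.174,[.528,-.177],.1),('hub',.132,[.538,.2145],.03)):
            w=ray(f,u,v,z)[:2]-q; r=np.hypot(*w)
            if r<R and (nm!='rim' or r>.08): print(nm,u,v,w,round(r,4),round(np.degrees(np.arctan2(w[1],w[0])),1),f['image'][v,u])
E
```

```text
scene drive_hub 824.0 (array([0.5485, 0.2056]), np.float64(0.6192354559898376))
scene top_bowl 2694.0 (array([ 0.528, -0.177]), np.float64(0.0))
rim 279 238 [-0.0538  0.0838] 0.0996 122.7 [186  92  68]
bowl 284 278 [-0.0012  0.0283] 0.0283 92.4 [243 139  79]
bowl 285 278 [0.0006 0.0295] 0.0295 88.8 [222 123  75]
bowl 284 279 [0.0004 0.0262] 0.0262 89.1 [232 133  78]
bowl 285 279 [0.0022 0.0274] 0.0275 85.4 [213 117  63]
bowl 285 280 [0.0038 0.0254] 0.0257 81.6 [156  98  70]
rim 316 280 [0.0767 0.0408] 0.0868 28.0 [237 151  96]
rim 317 280 [0.0784 0.042 ] 0.0889 28.2 [240 137  64]
rim 318 280 [0.0801 0.0431] 0.091 28.3 [220 124  76]
rim 316 281 [0.0781 0.0388] 0.0872 26.4 [234 146  97]
rim 317 281 [0.0798 0.04  ] 0.0892 26.6 [236 133  70]
rim 318 281 [0.0815 0.0411] 0.0913 26.8 [205 122  82]
bowl 287 287 [0.0182 0.0136] 0.0227 36.8 [156 105  69]
bowl 287 288 [0.0197 0.0116] 0.0229 30.4 [157  96  61]
bowl 288 288 [0.0215 0.0128] 0.025 30.8 [172 100  58]
bowl 289 288 [0.0233 0.014 ] 0.0272 31.1 [177 100  57]
bowl 290 288 [0.025  0.0152] 0.0293 31.3 [195 113  69]
bowl 291 288 [0.0268 0.0
[... 3652 characters left out ...]
 0.0178] 0.0349 30.6 [207 105  26]
bowl 378 226 [0.0301 0.0153] 0.0337 26.9 [203 113  51]
hub 232 227 [ 0.0191 -0.0117] 0.0224 -31.5 [198 112  65]
bowl 377 227 [0.0275 0.0178] 0.0328 32.9 [164  83  34]
bowl 378 227 [0.0275 0.0153] 0.0315 29.1 [163  78  12]
hub 231 228 [ 0.0166 -0.0092] 0.019 -29.1 [204 124  82]
hub 232 228 [ 0.0166 -0.0117] 0.0203 -35.3 [209 104  15]
bowl 379 228 [0.025  0.0129] 0.0281 27.3 [161  93  51]
bowl 382 228 [0.0249 0.0054] 0.0255 12.1 [202 117  69]
hub 231 229 [ 0.014  -0.0093] 0.0168 -33.4 [176 104  46]
bowl 381 229 [0.0224 0.0079] 0.0238 19.5 [211 108  27]
bowl 382 229 [0.0224 0.0054] 0.023 13.6 [190  92  15]
bowl 381 230 [0.0199 0.008 ] 0.0214 21.9 [162  81  23]
```

```bash
python3 - <<'E'
from meas import *
for c in('scene','top'):
    f=snap(c); p=[.538,.2145]
    M=manip.trace(c,'drive_hub')[0]['pixels'].astype(np.float32)
    for r in(.039,.041): print(c,fit(f,M,p,[(r,.091),(.026,.132)]))
    # face: bright pixels inside dark disk (top view)
    im=f['image'].astype(float); sat=im[...,0]-im[...,2]
    # orange weight: centroid
    u0,v0=np.round(proj(f,[*p,.132])).astype(int); w=np.clip(sat-25,0,None); k=np.zeros_like(w)
    k[v0-14:v0+15,u0-14:u0+15]=1; 
    yy,xx=np.nonzero(k); g=[(u,v) for u,v in zip(xx,yy) if .015<np.hypot(*(ray(f,u,v,.132)[:2]-p))<.03]
    W=np.array([w[v,u] for u,v in g]); C=(np.array(g)*W[:,None]).sum(0)/W.sum(); q=ray(f,*C,.132); print('mark',C,q,W.sum())
    for b in([.538,.2145],[.536,.2145],[.54,.2145],[.538,.2165],[.538,.2125]): print(b,np.degrees(np.arctan2(q[1]-b[1],q[0]-b[0])),np.hypot(q[1]-b[1],q[0]-b[0]))
    crop=cv2.resize(f['image'][v0-20:v0+20,u0-20:u0+20,::-1],(400,400),interpolation=cv2.INTER_CUBIC)
    for b,col in(([.538,.2145],(0,255,0)),):
        for r in(.026,.0108):
            P=np.array([proj(f,[b[0]+r*np.cos(t),b[1]+r*np.sin(t),.132]) for t in th]); P=(P-[u0-20,v0-20]+.5)*10
            cv2.polylines(crop,[P.astype(np.int32)],True,col,1)
    cv2.imwrite(f'pics/c_{c}.png',crop)
cv2.imwrite('pics/hub1.png',np.hstack([cv2.imread(f'pics/c_{c}.png') for c in('scene','top')]))
E
```

```text
scene (array([0.5401, 0.2141]), np.float64(0.8761783838272095))
scene (array([0.5389, 0.2157]), np.float64(0.9146468639373779))
mark [380.3066 183.7421] [0.5541 0.203  0.132 ] 349.0
[0.538, 0.2145] -35.51571315531834 0.019808689981884606
[0.536, 0.2145] -32.41334794676675 0.02146806524680415
[0.54, 0.2145] -39.172258614286925 0.0182178640942288
[0.538, 0.2165] -39.954598290649095 0.02103363370776341
[0.538, 0.2125] -30.526308059666473 0.018717762971158437
top (array([0.54  , 0.2188]), np.float64(0.8998779058456421))
top (array([0.5403, 0.219 ]), np.float64(0.9641593098640442))
mark [231.7632 227.9655] [0.5547 0.2034 0.132 ] 608.0
[0.538, 0.2145] -33.75546849333154 0.020029514781871188
[0.536, 0.2145] -30.822769045695612 0.021720795228585346
[0.54, 0.2145] -37.21800037918378 0.01840027117822606
[0.538, 0.2165] -38.25281543702831 0.02120610829436871
[0.538, 0.2125] -28.732314886411796 0.018991153093003577
```

View pics/hub1.png

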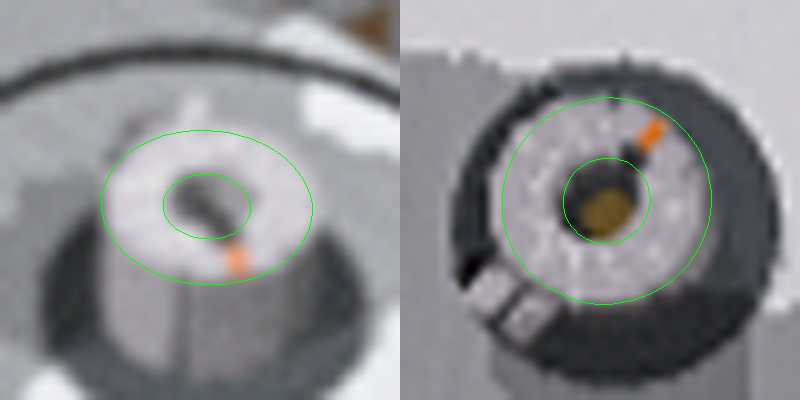

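White bowl on the pile: scene (275,282), top (385,237), with blue and yellow rims beneath it. The red bowl at scene (178,262) and the pink one at scene (303,140) are the look-alikes, and the crop confirms the white bowl is the one meant. Its stripe points about +25°. The hub is at about (.538,.216), and its mark points about -38°.

```bash
python3 - <<'E'
from h import *
np.set_printoptions(precision=4,suppress=True)
d=np.radians; b=np.array([.5278,-.1748]); o=[np.pi,0,d(25+90)]
print(manip.ik([*b,.26],o), manip.ik([.538,.216,.25],[np.pi,0,d(52)]))
manip.move_ptp([*b,.26],o)
manip.movel([*b,.19],vel=.15)
print(manip.movel([*b,.134],vel=.06,max_force=12))
s=manip.read_state();print(s['tool_pos'],s['ft_force'],s['t'])
f=snap('top');im=f['image'];g=snap('scene')['image']
def cr(i,u,v,w): return cv2.resize(i[v-w:v+w,u-w:u+w,::-1],(400,400),interpolation=cv2.INTER_CUBIC)
cv2.imwrite('pics/grasp.png',np.hstack([cr(g,276,275,60),cr(im,385,237,50)]))
manip.clamp();s=manip.read_state();print(s['width'],s['tool_pos'],s['ft_force'],s['moment'],s['t'])
E
```

```text
[-0.4272  0.3529  1.4523  0.      1.3364 -0.8636] [ 0.2788  0.3965  1.4102 -0.      1.335   0.942 ]
False
[ 0.528  -0.1749  0.1343] [-0.5773  0.2513 -0.3049] 5.1083
0.04367982550380177 [ 0.5277 -0.1748  0.134 ] [-0.639  -0.7642  0.2138] [-0.0209 -0.0346  0.022 ] 5.9917
```

View pics/grasp.png

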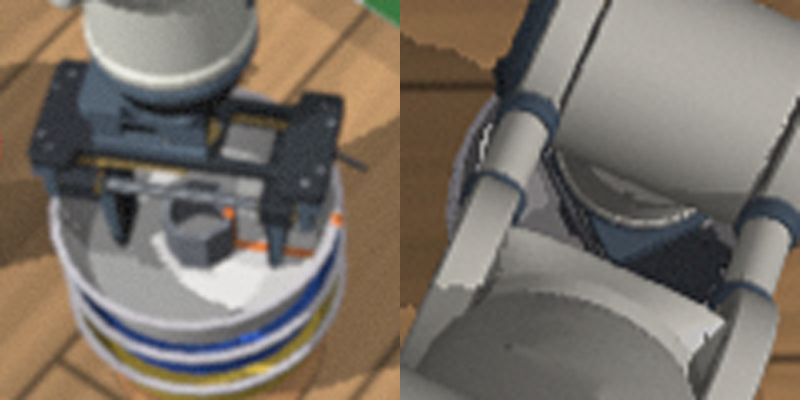

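Fingers straddle the boss squarely; the width of 43.7 mm matches the flats. Lifting straight up and checking that the other bowls stay.

```bash
python3 - <<'E'
from h import *
np.set_printoptions(precision=4,suppress=True)
p=manip.read_state()['tool_pos']
print(manip.movel([.5277,-.1748,.20],vel=.07,max_force=15))
s=manip.read_state();print(s['tool_pos'],s['ft_force'],s['moment'],s['width'])
manip.movel([.5277,-.1748,.25],vel=.15)
f=snap('scene');cv2.imwrite('pics/lift.png',cv2.resize(f['image'][150:350,180:400,::-1],(660,600),interpolation=cv2.INTER_CUBIC))
s=manip.read_state();print(s['ft_force'],s['width'],s['t'])
E
```

```text
False
[ 0.5274 -0.1747  0.1995] [-0.0351 -0.0295 -4.0742] [-0.0453 -0.1142 -0.0464] 0.04404654932263213
[-0.4511  0.5372 -3.1161] 0.043890682833419854 7.6167
```

View pics/lift.png

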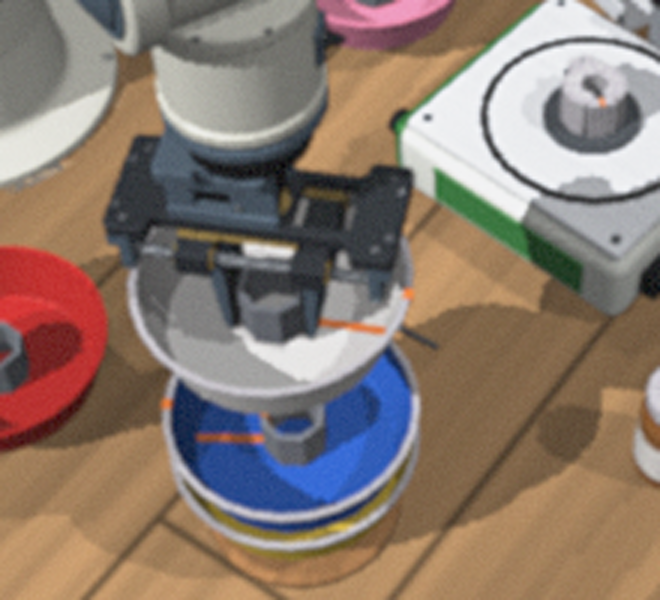

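```bash
python3 - <<'E'
from meas import *
d=np.radians
manip.move_ptp([.538,.2155,.23],[np.pi,0,d(72)])
s=manip.read_state(); p=s['tool_pos']; print(p,np.degrees(s['orientation'][2]),s['t'])
f=snap('scene','above.png'); zo=p[2]-.008
h=orange(f); yy,xx=np.nonzero(h)
for nm,z,a,b in(('stripe',zo+.004,.028,.073),('rim',zo+.048,.084,.096)):
    q=np.array([ray(f,u,v,z)[:2]-p[:2] for u,v in zip(xx,yy)]); r=np.hypot(*q.T); an=np.degrees(np.arctan2(q[:,1],q[:,0]))
    k=(r>a)&(r<b)&(abs(an+18)<25); q=q[k]; print(nm,k.sum(),q.mean(0),np.degrees(np.arctan2(*q.mean(0)[::-1])),r[k].mean())
    if nm=='stripe': l=cv2.fitLine(q.astype(np.float32),cv2.DIST_HUBER,0,.01,.01).ravel(); print('line',np.degrees(np.arctan2(l[1],l[0])),l)
for n in('top_bowl','top_bowl_boss'): print(n,[(toW(f,x['point'])-p,round(x['conf'],2)) for x in manip.spot_point('scene',n)])
T=[x['pixels'] for x in manip.trace('scene','top_bowl')]; u,v=proj(f,[p[0]+.05,p[1]-.03,zo+.004]).astype(int)
for t in T:
    if t[v,u]:
        hull=np.zeros((480,640),np.uint8); cv2.fillConvexPoly(hull,cv2.convexHull(np.argwhere(t)[:,::-1].astype(np.int32)),1)
        print('fit',fit(f,hull.astype(np.float32),p[:2],[(.09,zo+.048),(.073,zo)])); break
E
```

```text
[0.5381 0.2148 0.2297] 72.00459067195602 9.0667
stripe 5 [ 0.0343 -0.0102] -16.591463143780523 0.035764814524273575
line -22.390413 [ 0.9246 -0.3809  0.0343 -0.0102]
rim 4 [ 0.0853 -0.0269] -17.500129030633303 0.0894680519645365
top_bowl [(array([-0.278 ,  0.0602, -0.1953]), 0.96), (array([-0.2667, -0.4482, -0.1948]), 0.83), (array([-0.0043, -0.0014, -0.0072]), 0.72), (array([ 0.0038, -0.0004, -0.2247]), 0.47)]
top_bowl_boss [(array([-0.0031, -0.0046,  0.0166]), 0.63), (array([-0.2645, -0.4472, -0.1672]), 0.6), (array([-0.2763,  0.0602, -0.1714]), 0.57), (array([ 0.0016,  0.0003, -0.0977]), 0.42)]
fit (array([0.5395, 0.2101]), np.float64(0.9023213386535645))
```

```bash
python3 - <<'E'
from h import *
np.set_printoptions(precision=4,suppress=True)
manip.movel([.538,.2157,.182],vel=.1)
r=manip.movel([.538,.2157,.160],vel=.03,max_force=8)
s=manip.read_state();print(r,s['tool_pos'],s['ft_force'],s['moment'],s['width'],s['t'])
if not r:
    r=manip.movel([.538,.2157,.154],vel=.015,max_force=5)
    s=manip.read_state();print(r,s['tool_pos'],s['ft_force'],s['moment'],s['width'],s['t'])
E
```

```text
True [0.5385 0.216  0.1678] [ 4.9795  3.3579 -7.3118] [ 0.6494 -1.2612 -0.0194] 0.043743893496961096 10.4083
```

```bash
python3 - <<'E'
from h import *
np.set_printoptions(precision=4,suppress=True)
manip.dwell(.2);s=manip.read_state();print(s['tool_pos'],s['ft_force'],s['moment'])
x,y=.538,.2157
for i in range(3):
    F=s['ft_force']; st=.0012*F[:2]/max(np.hypot(*F[:2]),1.5) if np.hypot(*F[:2])>1.5 else np.zeros(2)
    x,y=np.array([x,y])+st
    z=s['tool_pos'][2]
    if st.any(): manip.movel([x,y,z],vel=.02)
    manip.dwell(.1);s=manip.read_state();print(x,y,s['tool_pos'],s['ft_force'],s['moment'])
r=manip.movel([x,y,.160],vel=.03,max_force=8);manip.dwell(.15)
s=manip.read_state();print(r,s['tool_pos'],s['ft_force'],s['moment'],s['width'],s['t'])
E
```

```text
[0.5385 0.216  0.168 ] [ 4.7711  3.3554 -7.1777] [ 0.5587 -1.1376  0.0426]
0.5389815699944213 0.21639030453138594 [0.5389 0.2163 0.1679] [ 0.5487  0.9887 -3.9565] [ 0.0152 -0.2238 -0.0558]
0.5389815699944213 0.21639030453138594 [0.5389 0.2163 0.1679] [ 0.6481 -0.339  -3.5177] [-0.0003 -0.1163 -0.0293]
0.5389815699944213 0.21639030453138594 [0.5389 0.2164 0.168 ] [-0.4187  0.5265 -4.333 ] [ 0.0044 -0.132   0.0022]
False [0.5389 0.2164 0.16  ] [ 0.3174  0.684  -3.6482] [-0.0234 -0.1486 -0.0138] 0.043888563259542726 11.725
```

```bash
cat > turn.py <<'E'
from h import *
np.set_printoptions(precision=4,suppress=True)
x,y=.539,.2164; d=np.radians
r=manip.movel([x,y,.152],vel=.02,max_force=6)
s=manip.read_state();print('rest',r,s['tool_pos'],s['ft_force'],s['t'])
zc=s['tool_pos'][2]
yaw=72
while yaw>44 and r:
    yaw-=3
    manip.movel([x,y,zc-.0003],[np.pi,0,d(yaw)],vel=.03)
    s=manip.read_state();F=s['ft_force']
    print(yaw,s['tool_pos'],np.degrees(s['orientation'][2]),F,s['moment'],s['width'],s['t'])
    if yaw<=63 and F[2]<0:   # push-back gone: try to drop in
        r=manip.movel([x,y,.150],vel=.02,max_force=8)
        s=manip.read_state();print(' down',r,s['tool_pos'],s['ft_force'],s['moment'],s['t'])
        if s['tool_pos'][2]<zc-.003: break
        r=True
E
python3 turn.py
```

```text
rest True [0.5391 0.2165 0.1562] [-1.0899  0.4819  6.4517] 12.025
69 [0.5393 0.2168 0.1564] 68.97628411381378 [-1.8103  2.7782  5.0913] [0.383  0.1113 0.0108] 0.04348813092274195 12.275
66 [0.5394 0.2168 0.1563] 66.07473360372799 [0.2235 4.7446 4.6228] [ 0.7382 -0.2303  0.0269] 0.04376026382553228 12.525
63 [0.5394 0.2166 0.1562] 63.134356101709386 [2.1421 3.2828 4.1872] [ 0.7189 -0.4886  0.0472] 0.04369053629086306 12.775
60 [0.5391 0.2162 0.1559] 60.15179096908189 [2.8509 2.4064 2.7823] [ 0.3879 -0.5651  0.0033] 0.04386207762594008 13.025
57 [0.5389 0.2162 0.1556] 57.156146429196575 [ 2.7093  0.7576 -1.9189] [ 0.1788 -0.6706  0.0321] 0.04376659267166797 13.275
 down False [0.5388 0.2162 0.1495] [ 4.0637  0.4582 -9.2353] [ 0.104  -0.858  -0.0243] 13.7167
```

```bash
python3 - <<'E'
from h import *
np.set_printoptions(precision=4,suppress=True)
d=np.radians
def sh(t):
    s=manip.read_state();print(t,s['tool_pos'],np.degrees(s['orientation'][2]),s['ft_force'],s['moment'],s['width'],s['t']);return s
sh('0')
manip.movel([.5392,.2163,.1495],[np.pi,0,d(55)],vel=.02);manip.dwell(.15);sh('yaw55')
manip.movel([.5392,.2163,.1495],[np.pi,0,d(53)],vel=.02);manip.dwell(.15);s=sh('yaw53')
E
```

```text
0 [0.5388 0.2162 0.1495] 57.021476892335336 [ 4.0637  0.4582 -9.2353] [ 0.104  -0.858  -0.0243] 0.04376225867472054 13.7167
yaw55 [0.539  0.2163 0.1494] 55.04417562819036 [ 1.049  -0.7333 -4.55  ] [ 0.0973 -0.2873 -0.0047] 0.043257252047430715 14.1167
yaw53 [0.539  0.2163 0.1495] 53.04773240187473 [-0.7671  0.0571 -2.3476] [ 0.0643 -0.1418  0.0457] 0.043590233308973186 14.5167
```

```bash
python3 - <<'E'
from h import *
np.set_printoptions(precision=4,suppress=True)
def sh(t):
    s=manip.read_state();print(t,s['tool_pos'],s['ft_force'],s['moment'],s['width'],s['t']);return s
for z in(.146,.143,.1405):
    r=manip.movel([.5391,.2163,z],vel=.03,max_force=15);manip.dwell(.1);sh((z,r))
r=manip.movel([.5391,.2163,.136],vel=.015,max_force=14);manip.dwell(.2);sh(('push',r))
E
```

```text
(0.146, False) [0.5393 0.2164 0.1462] [0.7405 0.3482 1.3184] [-0.0282 -0.3188 -0.0557] 0.04397453671613013 14.8833
(0.143, False) [0.5393 0.2164 0.1431] [2.3171 0.0926 3.5145] [ 0.0733 -0.4022  0.0279] 0.04384495177568668 15.2333
(0.1405, False) [0.5393 0.2164 0.1407] [0.8165 1.4837 5.4517] [ 0.0471 -0.3568 -0.0216] 0.04389847837360812 15.5833
('push', True) [0.5395 0.2165 0.1397] [-0.9748  0.8219  5.8262] [0.0342 0.0877 0.0247] 0.04381470785257404 16.0083
```

```bash
python3 - <<'E'
from h import *
np.set_printoptions(precision=4,suppress=True)
def sh(t):
    s=manip.read_state();print(t,s['tool_pos'],s['ft_force'],s['moment'],s['width'],s['t']);return s
z=.1395
for i in range(10):
    z-=.0005
    r=manip.movel([.5391,.2163,z],vel=.01,max_force=30);manip.dwell(.15);s=sh((round(z,4),r))
    if s['ft_force'][2]>17: break
f=snap('scene','home.png');cv2.imwrite('pics/home_c.png',cv2.resize(f['image'][80:280,270:480,::-1],(630,600),interpolation=cv2.INTER_CUBIC))
E
```

```text
(0.139, False) [0.5394 0.2165 0.1396] [ 0.251   0.9823 11.3114] [ 0.0929  0.0767 -0.0006] 0.04381795627806164 16.4083
(0.1385, False) [0.5395 0.2165 0.1396] [-2.2418 -0.6242 19.498 ] [-0.0138  0.5958 -0.0135] 0.04373468364274391 16.8083
```

View pics/home_c.png

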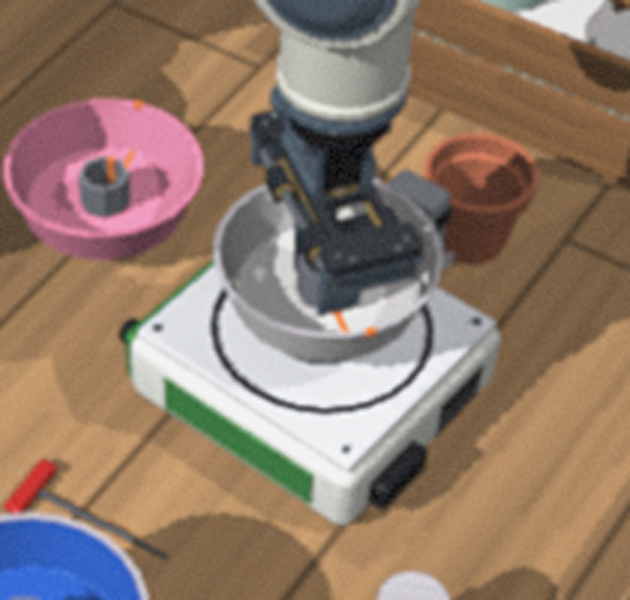

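The bowl stalls against a rigid stop at TCP 0.1396. A small wiggle under load will rule out a jam just short of home.

```bash
python3 - <<'E'
from h import *
np.set_printoptions(precision=4,suppress=True)
def sh(t):
    s=manip.read_state();print(t,s['tool_pos'],np.degrees(s['orientation']),s['ft_force'],s['moment'],s['width'],s['t']);return s
for x,y,yaw in((.5391,.2163,54),(.5391,.2163,52.5),(.5394,.2165,53),(.5392,.2164,53)):
    manip.movel([x,y,.1382],[np.pi,0,np.radians(yaw)],vel=.01,max_force=30);manip.dwell(.15);sh((x,y,yaw))
manip.dwell(1);sh('end')
f=snap('scene')
for n in('top_bowl','hub_mouth','middle_bowl','bottom_bowl','hex_key'): print(n,[(toW(f,x['point']),round(x['conf'],2)) for x in manip.spot_point('scene',n)])
E
```

```text
(0.5391, 0.2163, 54) [0.5396 0.2165 0.1396] [179.9427  -0.0803  54.0071] [-2.5088 -0.3882 24.3719] [-0.0371  0.7369  0.1087] 0.04405014345769115 17.2583
(0.5391, 0.2163, 52.5) [0.5396 0.2165 0.1396] [179.9458  -0.087   52.4925] [-2.2396 -0.9035 23.2114] [-0.0768  0.7507 -0.1417] 0.043723404825439266 17.6583
(0.5394, 0.2165, 53) [0.5397 0.2166 0.1396] [179.953   -0.0609  52.9978] [-4.7971 -2.2211 25.0062] [-0.365   0.9771 -0.0595] 0.043536149004969445 18.0583
(0.5392, 0.2164, 53) [0.5396 0.2166 0.1396] [179.9468  -0.0767  52.9992] [-3.5942 -1.2414 24.1378] [-0.1498  0.8145 -0.0312] 0.04364244601857124 18.4583
end [0.5396 0.2166 0.1396] [179.9453  -0.0793  52.9987] [-2.5861  0.078  23.5847] [-0.1657  0.7661 -0.0283] 0.04404125451867575 19.4583
top_bowl [(array([ 0.271 , -0.2332,  0.0363]), 0.94), (array([0.2614, 0.277 , 0.0341]), 0.67), (array([0.5371, 0.2135, 0.1348]), 0.55)]
hub_mouth [(array([0.5376, 0.2152, 0.1345]), 0.38)]
middle_bowl [(array([ 0.5318, -0.175 ,  0.0879]), 0.82)]
bottom_bowl []
hex_key [(array([ 0.4603, -0.0071,  0.0015]), 0.54), (array([ 0.7467,  0.0142, -0.0037]), 0.48)]
```

```bash
python3 -c "
from h import *
manip.finish_job()"
```

```text
the job is handed in; nothing more can be done
```

The white bowl is fitted to the seed counter, and I handed the job in with the gripper still holding the boss and pressing down, at about 19.5 s of the 54 s allowed.

- **Lift and fit:** I gripped the white bowl by its boss (43.7 mm between the pads) and lifted it straight up. I set the shaft into the hub about 20° off the keyway and recentred it by about 1 mm when it touched. I let the key rest on the hub face, turned the bowl until the key slipped in, and pushed it home.
- **Fully home:** The tool stopped at z = 0.1396 m and stayed there through small yaw and sideways wiggles at 23–25 N. It still held 23.6 N after a 1 s wait, well above the pin's 10 N. The key dropped 16.6 mm from its rest, against a nominal 17 mm. That 0.4 mm difference is within what I could measure, and there was no sign of jamming.
- **Rest of the bench:** The blue bowl is still in the pile and the hex key still on the bench, within detector accuracy. The yellow bowl was not detected in the last picture; it was last seen in its place when I lifted the white one. I did not check the other items one by one after the lift.
- **Disagreements:** The first outline fits of the hub, and one of the two keyway readings, did not match the rest. I relied on the orange mark and contact force instead. A sideways moment of about 0.8 N m remained while pressing.

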